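# Read a cuvette: load the photometer and hold its shutter open

### The arm

A 7-joint arm with a two-finger parallel gripper is mounted at the origin on a cart in front of the work surface, level with it; the furniture and walls round the work are solid. World frame = base frame: x ahead of the robot, y to its left, z up, the work surface at z = 0. Lengths are in m, angles in rad, forces in N, time in s.
With the tool pointing down it reaches from about 0.4 to 0.85 m from the base axis. Payload 6.9 kg.
Tool frame: the origin (TCP) lies midway between the tips of the shut fingers; the grasp point (between the pads) lies behind it (ctrl.pinch_z is the z of the grasp point in the tool frame, in m); z points along the fingers, y is the line along which they close (so a half turn about z gives the same grasp; the last joint's range is limited). The gripper opens to 85 mm and grips with 20 to 120 N. Pads are 22 mm wide; open, the fingers measure 114 mm over their backs; the gripper's body (76 mm by 85 mm) begins 54 mm behind the grasp point. The pads swing forward as they close: fully open they stand 13 mm farther back than shut.
Start: joints at [-1.228, 0.507, -0.238, 1.5, 0.126, 1.149, -0.155], TCP at [0.147, 0.608, 0.231] pointing down, gripper open.
Joint ranges: [-3.08, 3.08], [-0.24, 2.05], [-1.43, 1.35], [0, 2.5], [-1.52, 4.66], [0.17, 1.96], [-2.89, 2.89]. Speed limits (rad/s): [2.39, 2.39, 3.14, 3.14, 3.14, 3.14, 3.14].

### API

Orientations are given as a unit quaternion [w, x, y, z].
In Python, from station import ctrl, get_state, vision, ticket, models gives the robot as it stands. Calls block until the motion is done:
- ctrl.movep(position, orientation): joint-space move of the TCP to a pose.
- ctrl.movel(position, frame=None, max_speed=0.15): straight line of the TCP; frame=None keeps the orientation; max_speed is the mean speed in m/s.
- ctrl.set_joints(angles): joint-space move.
- ctrl.ungrasp() and ctrl.close_gripper(force=None): open the fingers fully, or close them until they stop; force is the grip in N (None keeps the last).
- ctrl.pause(seconds).
- ctrl.ik(position, orientation): joint angles nearest the present ones, or None.
- get_state(): the state.
- vision.grab_frame(name): name is "scene" or "top" or "wrist"; returns (picture, depth): 384x512x3 uint8, blue, green, red; 384x512 float32, m along the optical axis (not along the pixel's ray), 0 where there is no reading.
- vision.camera_info(name): a dict with "mtx" (3x3 intrinsics, pixels), "R" (3x3) and "t" (3): a world point X has camera coordinates R X + t; the wrist camera has in their place "hand_eye" (4x4, takes a point from camera to tool coordinates, whose origin is the TCP and whose axes are the flange's). Camera axes: x right, y down, z forward; pixel columns grow to the right and rows downward; lengths in m; the calibration is good to about 2 mm. The wrist camera is an equidistant fisheye: a pixel r from the principal point sees the ray r / f radians off the axis. A picture is of the moment at which its call begins: read the wrist's pose just before it. camera_info takes no time and is no camera call.
A pose or a line that the arm cannot do raises ctrl.Unreachable and nothing moves.
- ticket.close_job(): hands the job in; it is judged then, once.
Trained networks look in the newest picture that a camera, given by its name, has taken for a name from the list of things; names that differ only in an ending like _2 or _b are one class to them, and where a whole thing is asked for, a point or a joint stands for the part that bears it (a point fixed in the world has none). Each returns a list of dicts, best first, with "p" (0 to 1); they miss things now and then, are a little off and sometimes report something else, mostly with a low value. They report only what shows in the picture. A call takes as long as a camera call.
- models.recognise(camera, target): "point" ([column, row] in pixels, amid what is visible of it).
- models.masks_of(camera, target): "mask" (384x512 bool, what is visible of it) and "point" ([column, row] in pixels, amid what is visible of it).
The state is a dict: "time": time; "qpos": joint angles; "qd": joint speeds; "tau": joint torques, N m; "tcp_pos": TCP position; "eef_rot": TCP orientation; "contact_force": force on the tool from outside, world axes, zero at the start; "wrist_torque": the same for the moment, N m; "width": finger opening in m; "gripper_force": force on a finger pad.
Only numpy, scipy, OpenCV 4.12 (cv2) and the standard library are available. Lean on these libraries where they do the work, as an engineer would, in place of code of your own. Each camera call takes 0.05 s, during which the arm holds its last target. There are 200 camera calls.

### The job

Take a reading of the stoppered cuvette: stand it fully down in the photometer's square well with its frosted sides to the left and right of the instrument, and shut the lid over it; only then, as stray light would spoil the detector, pull the spring-loaded shutter knob out of the right-hand side until the ring line on its rod is level with the face of the bush it comes out of. The knob springs back if let go, so finish while still gripping it and holding it steadily at the line. Leave the other things on the bench where they are.

Things in the scene. Friction and masses are not known exactly. Their poses are not given: they have to be found in the camera images.
- photometer: low white bench instrument standing fixed on the bench, 150 (x) x 190 (y) x 56 mm high, with a flat deck: black lidded sample chamber right of the middle, dark display and six flat keys on the left. Origin: centre of its underside, on the bench. Its front looks along its -x (towards the robot), its right-hand side along its -y. It cannot be moved
- well_mouth (a point): centre of the mouth of the square cuvette well, level with the deck, 56 mm above the bench; in the photometer's frame at (-5, -20) mm. The well is 14.5 x 14.5 mm with a 1.5 mm chamfer, its sides parallel to the photometer's x and y, 30 mm deep, so a seated cuvette stands 23 mm out of it. Axes parallel to the photometer's
- well_floor (a point): centre of the well's floor, 30 mm under well_mouth; a seated cuvette's origin lies here
- cuvette: stoppered square glass cuvette standing upright on the bench, 12.5 x 12.5 x 53 mm (the top 8 mm is a white stopper of the same width), about 15 g. Origin: centre of its underside, z up. Its +y and -y faces are frosted white (hold it by these), +x and -x clear. It starts turned less than 45 degrees from the photometer's axes, so the nearest quarter turn is the right one
- lid (a joint): hinge of the sample chamber's black lid, rad: 0 shut, starts wide open at its stop, 1.92. A hollow hood, 67 mm from hinge to front, 64 mm wide, 32 mm high, 120 g; open, it stands up behind the well, its top looking backwards, and leans back by its weight; tipped forward below about 1.0 rad it falls shut by itself in about a second
- lid_hinge (a point): middle of the lid's hinge line, which runs along the photometer's y; 57 mm above the bench, 35 mm behind the well's centre
- lid_edge (a point): middle of the lid's upper front edge (67 mm in front of the hinge and 32 mm above it when shut; when wide open it is about 110 mm above the bench and 50 mm behind the hinge). A 12 mm long, 26 mm wide finger lip sticks out of the lid's front wall, 10 mm above its rim
- shutter (a joint): how far the shutter rod is pulled out along the photometer's -y, m: 0 in (start), stop at 0.050. A spring draws it back: 3 N at the start, 7.5 N at 0.030, where the black ring line (3 mm wide, round the 12 mm steel rod, hidden inside until then) is level with the face of the steel bush, 101 mm right of the photometer's centre
- shutter_knob: black knob on the shutter rod's outer end. Origin: middle of its grip, on the rod's axis, 37 mm above the bench; axes as the photometer's. Grip: a cylinder 18 mm in diameter, 28 mm long along y, ending in a 26 mm diameter, 6 mm thick flange on the outer (-y) end. With the shutter in, the origin is 22 mm out from the bush's face and 20 mm in front of the photometer's centre; free space all round
- tip_box: white box of pipette tips, 87 x 122 x 60 mm, bystander; origin under its centre
- rack_small: white tube rack with a grid of holes, 72 x 122 x 30 mm, bystander; origin under its centre
- vial_5: small round amber vial, 12 mm diameter, 32 mm tall, bystander, one of a pair; origin under its centre
- vial_0: the other small amber vial, 12 mm diameter, 32 mm tall, bystander; origin under its centre

How it is judged:
By the outcome, as a careful person would: the job done as asked, in the order asked, and still so for the second after the job is handed in, while the arm keeps its last pose, push and grip.
It also fails if it takes over 58 s, if anything falls off the work surface, if the arm or the gripper's body presses on something with over 40 N, if the wrist force passes 120 N, or if a joint passes its speed limit or range.

## Working session

There is one attempt and no reset: what is moved stays moved. The work goes in short steps, each a Python script; the robot and the scene stay as the last script left them, time stands still between calls to the robot, and variables do not carry over. Pictures are saved under pics/ and viewed, at most 10 in all, crops included, and the job is handed in when it is done.

```bash
ls; mkdir -p pics; cat > h.py <<'E'
import numpy as np, cv2
from station import ctrl, get_state, vision, ticket, models
def pts(cam, depth):
    c=vision.camera_info(cam); K=np.array(c["mtx"]);R=np.array(c["R"]);t=np.array(c["t"])
    v,u=np.mgrid[:384,:512]
    X=np.stack([(u-K[0,2])/K[0,0]*depth,(v-K[1,2])/K[1,1]*depth,depth],-1)
    return (X-t)@R   # R^T (X-t)
E
python3 - <<'E'
from h import *
ims=[]
for cam in("top","scene"):
    im,d=vision.grab_frame(cam); ims.append(im); np.savez(f"pics/{cam}0.npz",im=im,d=d)
    P=pts(cam,d)
    c=vision.camera_info(cam); print(cam,-np.array(c["R"]).T@np.array(c["t"]),c["mtx"][0][0])
    for n in("cuvette","photometer","lid","shutter_knob","tip_box","rack_small","vial_5"):
        for r in models.masks_of(cam,n)[:2]:
            m=r["mask"]&(d>0)
            if m.sum()==0: print(n,"none");continue
            q=P[m]; print(n,round(r["p"],2),np.round(r["point"]),m.sum(),np.round(np.percentile(q,5,axis=0),3),np.round(np.median(q,0),3),np.round(np.percentile(q,95,axis=0),3))
cv2.imwrite("pics/a.png",cv2.resize(np.hstack(ims),(800,300)))
cv2.imwrite("pics/top.png",cv2.resize(ims[0],(800,600)))
print(get_state()["time"],ctrl.pinch_z,get_state()["eef_rot"])
E
```

```text
pics
top [0.38771894 0.13404252 1.31231194] 405.3471947920471
photometer 0.57 [303. 212.] 3159 [ 0.477 -0.113  0.048] [ 0.545 -0.027  0.057] [0.615 0.061 0.11 ]
lid 0.72 [310. 189.] 246 [ 0.58  -0.076  0.058] [ 0.609 -0.046  0.113] [ 0.627 -0.016  0.125]
lid 0.29 [304. 211.] 3223 [ 0.475 -0.115  0.043] [ 0.545 -0.029  0.057] [0.615 0.061 0.11 ]
shutter_knob 0.64 [310. 191.] 340 [ 0.577 -0.077  0.056] [ 0.605 -0.047  0.11 ] [ 0.625 -0.016  0.123]
tip_box 0.73 [206. 175.] 1118 [0.621 0.229 0.005] [0.66  0.283 0.05 ] [0.702 0.339 0.061]
rack_small 0.75 [265. 156.] 866 [0.696 0.036 0.006] [0.732 0.088 0.028] [0.768 0.144 0.034]
rack_small 0.19 [302. 213.] 3065 [ 0.477 -0.112  0.049] [ 0.543 -0.027  0.057] [0.612 0.061 0.11 ]
scene [ 0.06465557 -0.2794092   0.77451285] 417.74019173842026
cuvette 0.57 [337. 276.] 185 [ 0.512 -0.168  0.036] [ 0.519 -0.151  0.044] [ 0.527 -0.129  0.049]
cuvette 0.56 [154. 199.] 117 [0.433 0.296 0.005] [0.436 0.299 0.03 ] [0.445 0.306 0.053]
photometer 0.62 [296. 238.] 7002 [ 0.472 -0.121  0.022] [ 0.534 -0.041  0.056] [0.615 0.056 0.091]
photometer 0.32 [300. 177.] 1421 [0.693 0.029 0.001] [0.726 0.081 0.027] [0.77  0.143 0.032]
lid 0.56 [323. 210.] 938 [ 0.579 -0.08   0.057] [ 0.609 -0.048  0.083] [ 0.622 -0.018  0.121]
shutter_knob 0.48 [341. 277.] 206 [ 0.512 -0.168  0.002] [ 0.519 -0.152  0.044] [ 0.554 -0.131  0.049]
tip_box 0.93 [220. 150.] 1797 [0.619 0.222 0.006] [0.648 0.27  0.049] [0.703 0.334 0.06 ]
rack_small 0.96 [301. 175.] 1275 [0.694 0.03  0.006] [0.726 0.083 0.028] [0.767 0.141 0.032]
rack_small 0.18 [302. 240.] 7002 [ 0.472 -0.121  0.022] [ 0.534 -0.042  0.056] [0.615 0.055 0.092]
vial_5 0.58 [177. 141.] 32 [0.625 0.423 0.006] [0.627 0.426 0.019] [0.632 0.43  0.032]
0.8 -0.0187 [-1.24041011e-05  1.18145115e-01  9.92996340e-01  7.31400907e-06]
```

View pics/top.png

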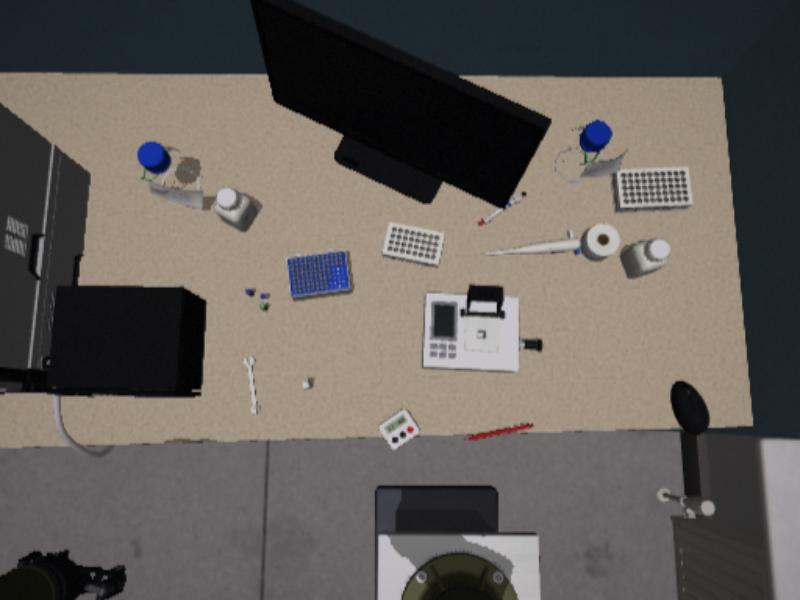

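View pics/a.png

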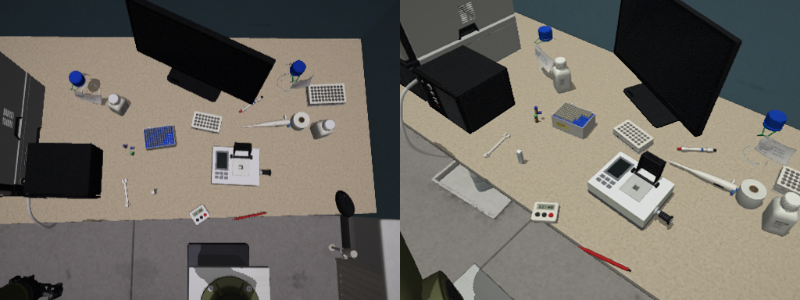

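```bash
cat >> h.py <<'E'
def down(psi):  # tool z down, tool y axis (closing) at world angle psi
    from scipy.spatial.transform import Rotation as Ro
    y=np.array([np.cos(psi),np.sin(psi),0]);z=np.array([0,0,-1.]);x=np.cross(y,z)
    q=Ro.from_matrix(np.stack([x,y,z],1)).as_quat(); return np.r_[q[3],q[:3]]
E
python3 - <<'E'
from h import *
for cam in("top","scene"):
    f=np.load(f"pics/{cam}0.npz");P=pts(cam,f["d"]);im=f["im"].astype(int)
    m=(abs(P[...,2]-.056)<.006)&(abs(P[...,0]-.545)<.11)&(abs(P[...,1]+.027)<.13)
    n,l,s,_=cv2.connectedComponentsWithStats(m.astype(np.uint8));k=1+np.argmax(s[1:,4]);q=P[l==k]
    r=cv2.minAreaRect((q[:,:2]*1000).astype(np.float32)); print(cam,r,np.median(q[:,2]))
    m=(P[...,2]>.006)&(abs(P[...,0]-.44)<.04)&(abs(P[...,1]-.30)<.04)
    q=P[m]; t=q[q[:,2]>.045]; print(m.sum(),q.mean(0),len(t),t.mean(0) if len(t) else 0,q[:,2].max())
    m=(P[...,2]>.08)&(P[...,1]>.3)&(P[...,1]<1)&(P[...,0]>.2)&(P[...,0]<.7);q=P[m]
    print("box",np.percentile(q,[1,50,99],axis=0).round(3))
print(vision.camera_info("wrist"))
for psi in (0,np.pi/2,-np.pi/2,np.pi): print(psi,ctrl.ik([.436,.30,.2],down(psi)),ctrl.ik([.54,-.045,.13],down(psi)))
E
```

```text
top ((545.9266357421875, -27.204978942871094), (194.3067626953125, 149.8649444580078), 87.52171325683594) 0.05671461023592766
38 [0.44220305 0.30342343 0.03329713] 18 [0.4389011  0.30344725 0.05378854] 0.05799667781975167
box [[0.395 0.519 0.087]
 [0.526 0.7   0.163]
 [0.693 0.794 0.276]]
scene ((546.7494506835938, -27.606246948242188), (196.67852783203125, 150.88099670410156), 87.7419204711914) 0.056589859548452026
121 [0.43814547 0.30040683 0.03377628] 36 [0.43937938 0.30196158 0.05128303] 0.05554254325471193
box [[0.397 0.518 0.084]
 [0.514 0.757 0.162]
 [0.694 0.826 0.333]]
{'mtx': array([[297.31863964,   0.        , 260.17986402],
       [  0.        , 297.31863964, 193.15485033],
       [  0.        ,   0.        ,   1.        ]]), 'hand_eye': array([[-6.36964741e-04, -9.64048692e-01, -2.65724883e-01,
         6.66449549e-02],
       [ 9.99999790e-01, -5.83440366e-04, -2.80363979e-04,
         9.27721140e-04],
       [ 1.15249905e-04, -2.65725006e-01,  9.64048862e-01,
        -1.42020603e-01],
       [ 0.00000000e+00,  0.00000000e+00,  0.00000000e+00,
         1.00000000e+00]])}
0 [-0.75297023  0.38852641  0.1484767   1.80298631 -0.06870164  0.95505738
 -0.57569411] [-0.17978298  0.50315881  0.32684291  1.86470064 -0.21580171  0.80809859
  0.25921495]
1.5707963267948966 [-0.48548145  0.38977684 -0.23271963  1.79953515  0.10684554  0.96447302
  0.80845026] [-0.00781653  0.48359436  0.06786283  1.86247295 -0.04409715  0.79695952
  1.65390973]
-1.5707963267948966 [-1.00984802  0.42871638  0.52979498  1.80615427 -0.25656184  0.97530808
 -1.94512278] [-0.35527593  0.55271652  0.60894068  1.86685141 -0.41132355  0.84970079
 -1.11003951]
3.141592653589793 [-0.22298217  0.43362341 -0.62216951  1.7962685   0.29420804  1.00550322
  2.18076039] [-0.61076935  0.76330874  1.15108122  1.8695877  -0.80452605  1.067947
 -2.27058299]
```

```bash
cat >> h.py <<'E'
from scipy.spatial.transform import Rotation as Ro
def wrist():
    s=get_state(); im,d=vision.grab_frame("wrist"); c=vision.camera_info("wrist"); K=c["mtx"];H=c["hand_eye"]
    v,u=np.mgrid[:384,:512]; x=(u-K[0,2])/K[0,0]; y=(v-K[1,2])/K[1,1]; th=np.hypot(x,y)+1e-9
    k=np.tan(np.minimum(th,1.5))/th
    X=np.stack([x*k*d,y*k*d,d],-1)
    q=np.array(s["eef_rot"]); R=Ro.from_quat([q[1],q[2],q[3],q[0]]).as_matrix()
    T=X@H[:3,:3].T+H[:3,3]
    return im,d,T@R.T+np.array(s["tcp_pos"]),s
E
python3 - <<'E'
from h import *
ctrl.movel([.30,.42,.25],None,0.25)
ctrl.movep([.437,.301,.17],down(np.pi/2))
im,d,P,s=wrist(); print(s["time"],s["tcp_pos"])
r=models.masks_of("wrist","cuvette"); print([(x["p"],x["point"],x["mask"].sum()) for x in r])
m=(P[...,2]>.046)&(P[...,2]<.062)&(abs(P[...,0]-.44)<.03)&(abs(P[...,1]-.30)<.03)
q=P[m];print(m.sum(),q.mean(0),np.median(q[:,2]),cv2.minAreaRect((q[:,:2]*1000).astype(np.float32)))
v,u=np.where(m);print(u.mean(),v.mean())
np.savez("pics/w1.npz",im=im,d=d,P=P)
cx,cy=int(u.mean()),int(v.mean())
cv2.imwrite("pics/w1.png",np.hstack([cv2.resize(im,(400,300)),cv2.resize(im[max(cy-40,0):cy+40,max(cx-53,0):cx+53],(400,300),interpolation=0)]))
E
```

```text
2.7333 [0.4359343  0.3030885  0.17025312]
[(0.85, [264.0, 190.0], np.int64(337))]
198 [0.43965232 0.30463497 0.05210089] 0.052348366102716544 ((440.2480773925781, 304.8020935058594), (12.677021026611328, 12.294819831848145), 15.192476272583008)
260.93939393939394 191.57575757575756
```

View pics/w1.png

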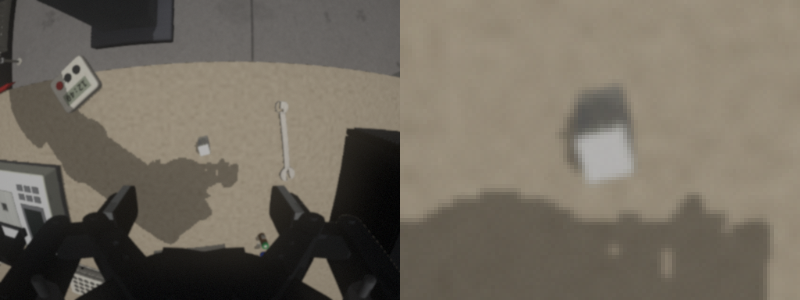

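```bash
python3 - <<'E'
from h import *
p=lambda *a:print(*[np.round(x,4) for x in a])
psi=np.radians(105.2)
ctrl.movep([.440,.3048,.12],down(psi)); ctrl.pause(.2)
s=get_state();p(s["time"],s["tcp_pos"],s["eef_rot"],down(psi))
ctrl.movel([.440,.3048,.034],down(psi),.1); ctrl.pause(.2)
s=get_state();p(s["tcp_pos"],s["contact_force"])
ctrl.close_gripper(30); s=get_state();p(s["width"],s["gripper_force"],s["tcp_pos"],s["contact_force"])
ctrl.movel([.440,.3048,.20],None,.15)
ps=np.radians(87.6)
ctrl.movep([.540,-.047,.20],down(ps)); ctrl.pause(.3)
im,d,P,s=wrist(); p(s["time"],s["tcp_pos"],s["width"],s["contact_force"])
np.savez("pics/w2.npz",im=im,d=d,P=P)
m=(abs(P[...,2]-.056)<.006)&(abs(P[...,0]-.545)<.11)&(abs(P[...,1]+.027)<.13)
p(np.median(P[m],0)); 
cv2.imwrite("pics/w2.png",cv2.resize(im,(800,600)))
r=models.masks_of("wrist","cuvette"); print([(x["p"],x["point"],x["mask"].sum()) for x in r])
E
```

```text
3.35 [0.4405 0.3057 0.1218] [ 1.200e-03 -1.309e-01  9.914e-01  6.000e-04] [ 0.     -0.1323  0.9912  0.    ]
[0.4403 0.305  0.0346] [0.0435 0.2495 0.2044]
0.0114 34.3859 [0.44   0.3048 0.0339] [ 0.1273  0.196  -0.8194]
8.1417 [ 0.5401 -0.0461  0.2   ] 0.0115 [ 0.1995 -0.7863 -0.231 ]
[ 0.5333 -0.0205  0.0556]
[(0.82, [261.2, 244.8], np.int64(1393)), (0.27, [159.1, 164.5], np.int64(613))]
```

View pics/w2.png

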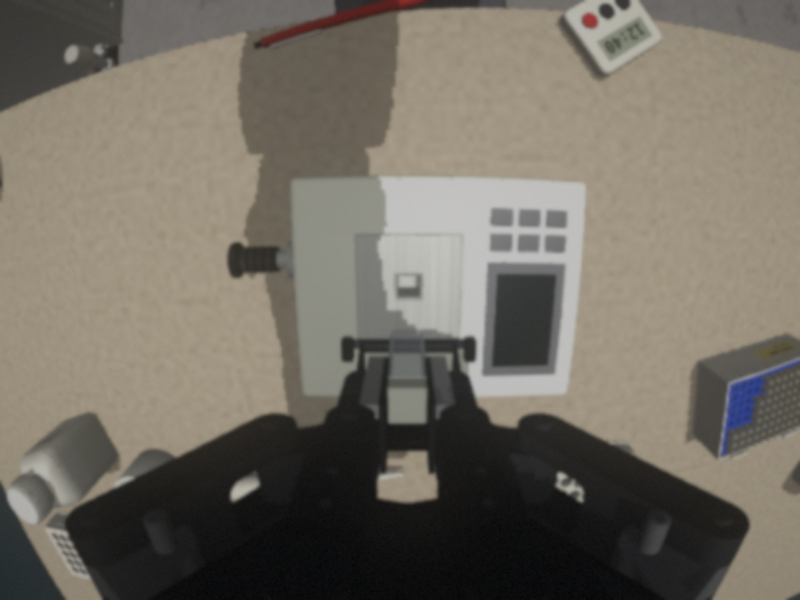

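```bash
cat >> h.py <<'E'
def rectify(im,s,cx,cy,half,res,z=.056,yaw=0.):
    c=vision.camera_info("wrist"); K=c["mtx"];H=c["hand_eye"]
    q=np.array(s["eef_rot"]); R=Ro.from_quat([q[1],q[2],q[3],q[0]]).as_matrix()
    a=np.arange(-half,half,res); gx,gy=np.meshgrid(a[::-1],a[::-1],indexing="ij") # rows: +x up, cols: +y left
    X=np.stack([cx+gx*np.cos(yaw)-gy*np.sin(yaw),cy+gx*np.sin(yaw)+gy*np.cos(yaw),0*gx+z],-1)
    T=(X-np.array(s["tcp_pos"]))@R; C=(T-H[:3,3])@H[:3,:3]
    rr=np.hypot(C[...,0],C[...,1]); th=np.arctan2(rr,C[...,2])/rr*K[0,0]
    return cv2.remap(im,(C[...,0]*th+K[0,2]).astype(np.float32),(C[...,1]*th+K[1,2]).astype(np.float32),cv2.INTER_LINEAR)
E
python3 - <<'E'
from h import *
f=np.load("pics/w2.npz"); s=get_state(); print(s["tcp_pos"])
yaw=np.radians(-2.4); o=np.array([.5463,-.0274]); w=o+np.array([[np.cos(yaw),-np.sin(yaw)],[np.sin(yaw),np.cos(yaw)]])@[-.005,-.020]; print("prior",w)
a=rectify(f["im"],s,w[0],w[1],.015,.0001,yaw=yaw); b=rectify(f["im"],s,o[0],o[1],.12,.0008,yaw=yaw)
g=cv2.cvtColor(a,cv2.COLOR_BGR2GRAY).astype(int); print("col prof",[int(x) for x in g[120:180].mean(0)[::6]]); print("row prof",[int(x) for x in g[:,120:180].mean(1)[::6]])
big=[cv2.resize(x,(400,400)) for x in (a,b)]
for x in big: cv2.line(x,(200,0),(200,399),(0,0,255),1);cv2.line(x,(0,200),(399,200),(0,0,255),1)
s4=400/.24; cv2.rectangle(big[1],(int(200-.095*s4),int(200-.075*s4)),(int(200+.095*s4),int(200+.075*s4)),(0,255,0),1)
h=int(7.25e-3*400/.03); cv2.rectangle(big[0],(200-h,200-h),(200+h,200+h),(0,255,0),1)
cv2.imwrite("pics/w3.png",np.hstack(big))
E
```

```text
[ 0.54000633 -0.04656546  0.19999968]
prior [ 0.54046687 -0.04717308]
col prof [184, 183, 183, 181, 176, 169, 158, 146, 133, 122, 114, 113, 117, 125, 137, 148, 156, 160, 163, 164, 165, 165, 165, 165, 165, 165, 165, 164, 163, 160, 155, 148, 142, 138, 142, 148, 156, 165, 173, 178, 180, 181, 180, 180, 179, 175, 170, 160, 148, 136]
row prof [176, 176, 177, 177, 176, 175, 171, 166, 158, 149, 136, 123, 110, 100, 93, 91, 89, 89, 91, 93, 106, 121, 142, 159, 173, 178, 181, 182, 183, 183, 182, 181, 176, 170, 161, 157, 155, 163, 170, 177, 180, 182, 183, 183, 182, 183, 184, 183, 184, 184]
```

View pics/w3.png

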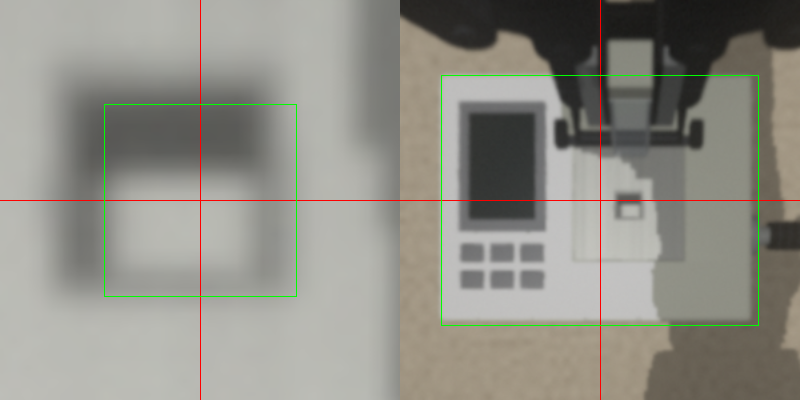

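```bash
python3 - <<'E'
from h import *
ps=np.radians(87.6)
ctrl.movel([.5410,-.0462,.096],down(ps),.12); ctrl.pause(.3)
im,d,P,s=wrist(); print(s["time"],s["tcp_pos"],s["eef_rot"],down(ps))
np.savez("pics/w4.npz",im=im,d=d,P=P,tcp=s["tcp_pos"],rot=s["eef_rot"])
c=im[170:290,180:340]
cv2.imwrite("pics/w4.png",cv2.resize(c,(800,600),interpolation=cv2.INTER_CUBIC))
E
```

```text
9.5583 [ 0.54121401 -0.04625099  0.09645685] [ 4.17154391e-04  2.09825210e-02  9.99779755e-01 -2.46790641e-05] [0.         0.02094242 0.99978068 0.        ]
```

View pics/w4.png

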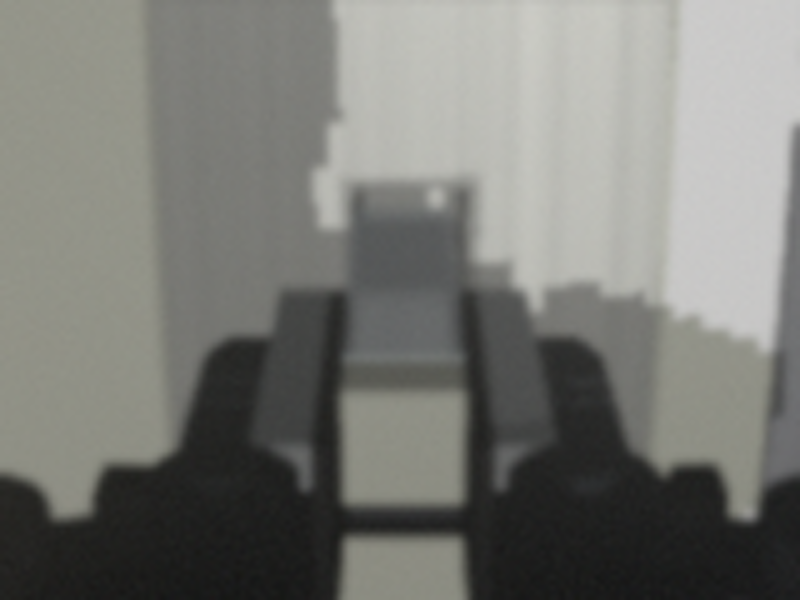

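```bash
python3 - <<'E'
from h import *
f=np.load("pics/w4.npz"); g=cv2.cvtColor(f["im"],cv2.COLOR_BGR2GRAY).astype(int)
print("cols 244..280")
for r in range(203,230): print(r,g[r,244:281])
s={"tcp_pos":f["tcp"],"eef_rot":f["rot"]}
# predicted pixels: well rim outer corners & inner for assumed well = TCP xy, cuvette bottom corners
c=vision.camera_info("wrist");K=c["mtx"];H=c["hand_eye"];q=f["rot"];R=Ro.from_quat([q[1],q[2],q[3],q[0]]).as_matrix()
yaw=np.radians(-2.4);Q=np.array([[np.cos(yaw),-np.sin(yaw)],[np.sin(yaw),np.cos(yaw)]])
def pr(x,y,z):
    X=np.r_[f["tcp"][:2]+Q@[x,y],z];T=(X-f["tcp"])@R;C=(T-H[:3,3])@H[:3,:3];r=np.hypot(C[0],C[1]);t=np.arctan2(r,C[2])/r*K[0,0]
    return np.round([C[0]*t+K[0,2],C[1]*t+K[1,2]],1)
for n,h,z in(("rim out",.00875,.056),("rim in",.00725,.0545),("cuv bot",.00625,f["tcp"][2]-.034),("cuv stop",.00625,f["tcp"][2]+.011),("cuv top",.00625,f["tcp"][2]+.019)): print(n,pr(-h,-h,z),pr(-h,h,z))
E
```

```text
cols 244..280
203 [157 168 179 183 181 180 179 179 181 183 183 182 180 181 182 183 182 183
 185 186 186 185 185 185 185 185 185 182 179 182 182 183 184 186 187 186
 186]
204 [174 178 183 181 177 175 176 177 177 179 180 180 177 177 178 179 180 179
 181 182 181 181 181 180 181 180 179 175 171 173 173 177 182 184 188 188
 186]
205 [181 184 183 177 172 168 166 167 167 168 169 167 166 166 168 167 167 168
 170 169 168 170 170 168 169 169 165 161 158 159 163 169 177 183 188 189
 187]
206 [182 185 183 176 164 157 151 147 146 149 150 150 148 147 147 148 147 150
 149 150 152 154 156 156 153 151 148 145 143 147 153 162 175 185 187 188
 187]
207 [183 185 182 174 161 148 137 126 125 131 133 132 132 133 133 133 133 133
 133 135 138 147 155 159 151 141 135 128 126 132 142 158 173 184 187 188
 186]
208 [181 185 183 175 160 145 127 112 112 119 124 125 124 125 125 126 125 126
 126 127 133 149 166 171 158 139 127 117 110 121 137 154 172 183 187 186
 186]
209 [180 184 183 176 158 142 119 102 103 114 122 124 123 124 124 123 123 123
 124 124 131 151 170 174 161 138 121 108 102 115 136 155 171 183 188 187

[... 2567 characters left out ...]
 88  89  89
  89  89  89  88  90  89  90  89  90  87  87  92 100 106 112 115 117 118
 117]
227 [100 101 100  98  95  94  93  89  92  91  90  89  90  90  90  91  91  90
  91  90  93  92  92  93  91  91  89  86  80  81  88  95 101 105 106 106
 108]
228 [84 80 75 72 75 83 89 93 93 94 94 94 95 95 94 96 94 96 96 96 97 96 96 97
 95 92 89 82 71 67 70 81 88 91 94 92 91]
229 [ 72  66  57  53  57  74  86  93  97  97  98  99  99  99  99  98  98  99
  97  99 100 100 100 100  99  95  90  79  63  55  57  68  79  85  85  86
  85]
rim out [245.4 204.2] [272.6 204.2]
rim in [247.9 205.7] [270.2 205.7]
cuv bot [249.  211.2] [269.  211.2]
cuv stop [245.7 241.3] [271.6 241.3]
cuv top [244.9 248.6] [272.2 248.6]
```

```bash
python3 - <<'E'
from h import *
f=np.load("pics/w4.npz"); g=cv2.cvtColor(f["im"],cv2.COLOR_BGR2GRAY).astype(int)
for r in (232,236,240,243,246,248,252,256,260,264): print(r,g[r,242:280])
E
```

```text
232 [ 70  68  65  56  44  43  49  67  85  96 101 103 105 104 103 102 103 103
 102 102 103 104 105 103 105 104 103  97  89  77  60  49  50  60  73  79
  81  82]
236 [ 70  67  61  49  42  45  53  71  87  97 101 104 104 104 104 101 102 104
 102 103 103 106 104 104 104 104 103  98  91  78  64  50  45  52  65  77
  80  82]
240 [ 66  64  53  46  40  47  67  86  97 104 107 107 108 107 107 108 107 107
 107 108 109 109 109 109 109 108 109 106 100  92  77  58  47  45  58  71
  77  79]
243 [65 61 49 39 40 46 65 84 89 91 92 91 93 92 93 92 93 93 93 93 92 92 93 94
 95 92 95 92 92 87 74 56 44 44 52 65 73 79]
246 [64 55 44 37 39 51 70 83 90 90 91 90 91 92 91 91 91 90 89 91 90 90 90 91
 92 92 91 90 91 87 76 59 44 41 48 60 72 76]
248 [ 62  53  43  38  43  63  93 112 118 120 120 120 120 120 119 120 119 118
 120 121 119 120 121 120 119 120 120 121 120 117 103  76  53  41  43  54
  67  75]
252 [ 58  45  38  37  45  71 109 133 141 143 144 143 143 143 143 143 142 144
 143 142 142 142 142 142 141 143 142 142 141 138 119  90  55  39  39  49
  63  72]
256 [ 50  41  35  36  39  62  99 128 140 142 142 143 141 142 142 141 143 141
 142 142 142 141 142 141 142 141 141 140 140 133 113  78  49  37  36  41
  47  60]
260 [ 68  43  38  38  39  61  95 128 139 142 143 141 141 140 141 141 141 141
 141 142 141 140 142 142 142 141 141 141 139 132 109  75  46  39  38  47
  61  83]
264 [ 69  48  38  34  39  57  93 127 138 141 141 141 140 141 141 140 141 141
 140 139 139 140 140 139 140 139 139 141 140 131 108  73  45  38  41  45
  62  83]
```

```bash
python3 - <<'E'
from h import *
ps=np.radians(87.6); x,y=.5412,-.0455
for z in (.090,.088,.085,.081,.076,.070,.065,.062,.0605):
    ctrl.movel([x,y,z],down(ps),.05); s=get_state(); F=s["contact_force"]
    print(round(s["time"],2),s["tcp_pos"].round(4),F.round(2),s["wrist_torque"].round(2),round(s["width"],4))
    if abs(F[2])>8 or np.hypot(F[0],F[1])>8: print("stop");break
E
```

```text
9.88 [ 0.5413 -0.0454  0.0896] [ 0.72  0.26 -0.46] [-0.07 -0.21 -0.04] 0.0115
10.13 [ 0.5413 -0.0455  0.0879] [ 1.33  0.25 -0.32] [-0.   -0.3  -0.05] 0.0115
10.38 [ 0.5413 -0.0455  0.0848] [ 1.66  0.13 -1.14] [-0.04 -0.41 -0.03] 0.0118
10.63 [ 0.5413 -0.0455  0.0808] [ 1.84 -0.38 -1.02] [-0.05 -0.43 -0.02] 0.011
10.88 [ 0.5413 -0.0455  0.0757] [ 1.61 -0.33 -0.96] [-0.06 -0.56 -0.02] 0.0118
11.15 [ 0.5413 -0.0455  0.0697] [ 3.31  0.24 -2.4 ] [-0.03 -0.61  0.02] 0.0116
11.4 [ 0.5413 -0.0455  0.0647] [ 3.09 -0.25 -0.82] [-0.05 -0.71  0.02] 0.0117
11.65 [ 0.5413 -0.0455  0.0618] [ 3.51 -0.58 -1.5 ] [-0.   -0.7  -0.02] 0.0113
11.9 [ 0.5413 -0.0455  0.0605] [ 3.93 -0.44 -2.24] [-0.03 -0.76 -0.01] 0.0116
```

```bash
python3 - <<'E'
from h import *
ps=np.radians(87.6)
def p(): s=get_state(); print(round(s["time"],2),s["tcp_pos"].round(4),s["contact_force"].round(2),s["wrist_torque"].round(2),round(s["width"],4))
ctrl.movel([.5416,-.0455,.0605],down(ps),.05);p()
ctrl.movel([.5416,-.0455,.0594],down(ps),.05);ctrl.pause(.2);p()
ctrl.ungrasp();p()
ctrl.movel([.5416,-.0455,.20],down(ps),.2); ctrl.pause(.2)
im,d,P,s=wrist();p()
np.savez("pics/w5.npz",im=im,d=d,P=P,tcp=s["tcp_pos"],rot=s["eef_rot"])
m=(abs(P[...,0]-.5416)<.02)&(abs(P[...,1]+.0455)<.02)&(P[...,2]>.066)
q=P[m];print(m.sum(),q.mean(0),np.percentile(q[:,2],[5,50,95]))
m=(abs(P[...,0]-.51)<.02)&(abs(P[...,1]+.0455)<.03);print("deck",np.median(P[m][:,2]))
cv2.imwrite("pics/w5.png",cv2.resize(im[90:290,130:390],(780,600),interpolation=cv2.INTER_CUBIC))
E
```

```text
12.15 [ 0.5413 -0.0455  0.0604] [ 2.72 -0.21 -0.91] [-0.06 -0.49 -0.02] 0.0116
12.6 [ 0.5415 -0.0455  0.0599] [-0.21  0.46  5.51] [-0.01 -0.    0.06] 0.0117
13.31 [ 0.5415 -0.0455  0.0594] [0.58 0.45 0.1 ] [-0.02 -0.   -0.01] 0.0854
14.41 [ 0.5411 -0.0454  0.1989] [-0.29 -0.58  0.34] [-0.04 -0.01 -0.03] 0.0853
10122 [ 0.52833771 -0.04461811  0.283946  ] [0.2724722  0.28916401 0.30093737]
deck 0.2907055359579154
```

View pics/w5.png

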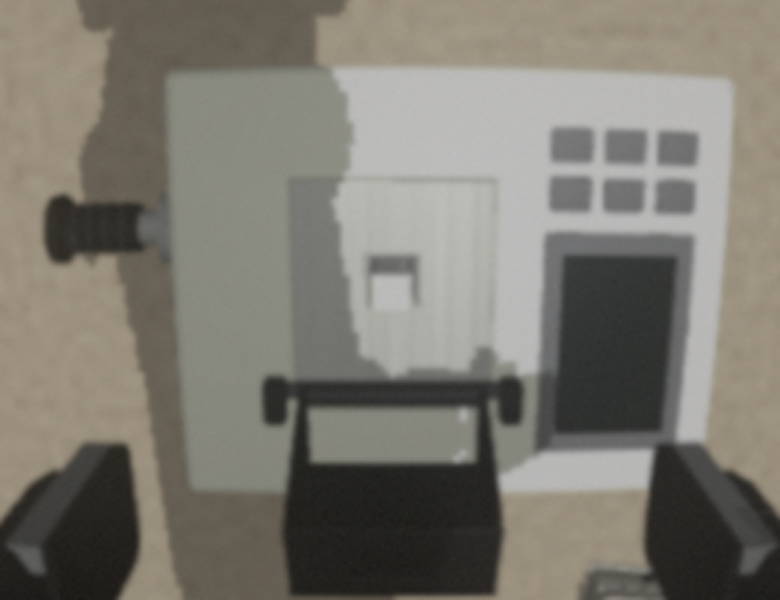

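```bash
python3 - <<'E'
from h import *
f=np.load("pics/w5.npz");P,d=f["P"],f["d"]
m=(d>0)&(abs(P[...,0]-.5416)<.015)&(abs(P[...,1]+.0455)<.015)&(P[...,2]>.066)&(P[...,2]<.1);print("stopper",m.sum(),P[m].mean(0) if m.any() else 0)
ps=np.radians(87.6)
def p(): s=get_state(); print(round(s["time"],2),s["tcp_pos"].round(4),s["contact_force"].round(2),s["wrist_torque"].round(2),round(s["width"],4))
ctrl.close_gripper(30)
ctrl.movel([.672,-.050,.20],down(ps),.25)
ctrl.movel([.672,-.050,.100],down(ps),.2);p()
for x in (.65,.63,.61,.59,.575):
    ctrl.movel([x,-.047,.100],down(ps),.08);p()
E
```

```text
stopper 221 [ 0.54052795 -0.0444685   0.07738101]
16.5 [ 0.6723 -0.0501  0.1014] [1.26 0.28 1.22] [-0.03 -0.01 -0.04] -0.0002
16.93 [ 0.6508 -0.0471  0.1015] [0.02 0.54 0.58] [-0.01  0.02 -0.02] -0.0003
17.32 [ 0.6303 -0.0472  0.1002] [ 0.68 -0.5   0.02] [-0.11 -0.12  0.05] 0.0002
17.73 [ 0.6098 -0.047   0.0999] [ 0.4   0.44 -0.13] [-0.03 -0.08 -0.06] -0.0005
18.12 [ 0.5899 -0.047   0.0998] [ 0.83 -0.24  0.08] [-0.06  0.08  0.05] 0.0001
18.46 [ 0.5749 -0.0471  0.0999] [-0.11  0.06  1.37] [0.   0.01 0.  ] -0.0001
```

```bash
python3 - <<'E'
from h import *
ps=np.radians(87.6)
ctrl.movel([.575,-.047,.20],down(ps),.25)
ctrl.ungrasp()
psi=np.radians(-2.4)
ctrl.movep([.5222,-.1478,.17],down(psi)); ctrl.pause(.2)
im,d,P,s=wrist(); print(s["time"],s["tcp_pos"],s["contact_force"])
np.savez("pics/w6.npz",im=im,d=d,P=P,tcp=s["tcp_pos"],rot=s["eef_rot"])
r=models.masks_of("wrist","shutter_knob")
for x in r[:2]:
    m=x["mask"]&(d>0);q=P[m];print(x["p"],x["point"],m.sum(),np.percentile(q,[5,50,95],axis=0).round(4))
si,sd=vision.grab_frame("scene"); PS=pts("scene",sd)
m=(abs(PS[...,0]-.535)<.025)&(abs(PS[...,1]+.045)<.02)&(PS[...,2]>.03);print("lid z",np.percentile(PS[m][:,2],[5,50,95]))
cv2.imwrite("pics/w6.png",np.hstack([cv2.resize(im,(400,300)),cv2.resize(si[150:300,230:430],(400,300))]))
E
```

```text
21.0583 [ 0.52246575 -0.14738308  0.17004339] [ 0.67855689 -0.54830317 -0.46223691]
lid z [0.07319959 0.08917601 0.09133557]
```

View pics/w6.png

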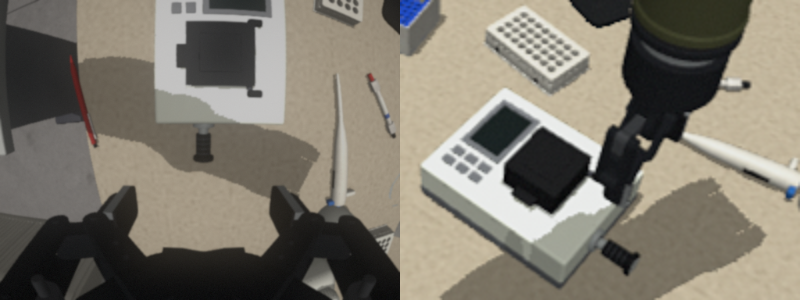

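```bash
python3 - <<'E'
from h import *
f=np.load("pics/w6.npz");P,d=f["P"],f["d"]
m=(d>0)&(abs(P[...,0]-.522)<.03)&(abs(P[...,1]+.15)<.03)&(P[...,2]>.030)&(P[...,2]<.06)
q=P[m];print("knob",m.sum(),np.percentile(q,[2,50,98],axis=0).round(4))
psi=np.radians(-2.4)
def p(): s=get_state(); print(round(s["time"],2),s["tcp_pos"].round(4),s["contact_force"].round(2),s["wrist_torque"].round(2),round(s["width"],4),s["gripper_force"])
ctrl.movel([.5222,-.1478,.08],down(psi),.2)
ctrl.movel([.5222,-.1478,.0185],down(psi),.1);ctrl.pause(.2);p()
im,d,P,s=wrist();cv2.imwrite("pics/w7.png",cv2.resize(im[100:292,128:384],(800,600),interpolation=cv2.INTER_CUBIC))
E
```

```text
knob 1000 [[ 0.5127 -0.1658  0.0367]
 [ 0.5233 -0.145   0.0443]
 [ 0.5341 -0.1206  0.0496]]
22.77 [ 0.5226 -0.1479  0.0192] [-0.19 -0.43 -0.48] [-0.05 -0.01  0.02] 0.0849 0.0
```

View pics/w7.png

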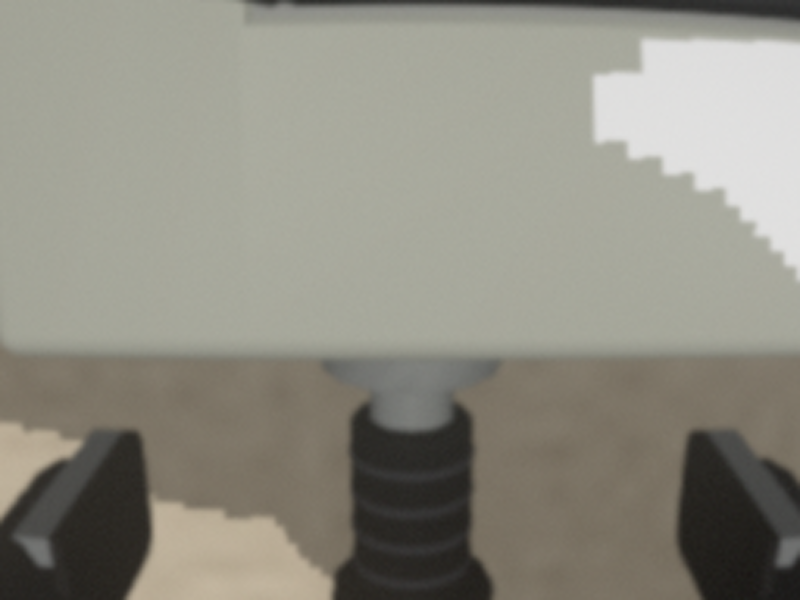

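```bash
python3 - <<'E'
from h import *
psi=np.radians(-2.4); u=np.array([np.sin(psi),-np.cos(psi),0])
def p(): s=get_state(); print(round(s["time"],2),s["tcp_pos"].round(4),s["contact_force"].round(2),s["wrist_torque"].round(2),round(s["width"],4),s["gripper_force"].round(1)); return s
ctrl.close_gripper(70);ctrl.pause(.2); s=p(); p0=np.array(s["tcp_pos"]); np.save("pics/p0.npy",p0)
ims=[wrist()[0]]
for k in (.015,.027,.030):
    ctrl.movel(p0+k*u,down(psi),.05);ctrl.pause(.2);s=p(); print("pulled",(s["tcp_pos"]-p0)@u)
ims.append(wrist()[0])
cv2.imwrite("pics/w8.png",np.hstack([cv2.resize(i[150:290,190:330],(400,400),interpolation=cv2.INTER_CUBIC) for i in ims]))
np.save("pics/w8.npy",ims[1])
E
```

```text
Traceback (most recent call last):
AttributeError: 'float' object has no attribute 'round'
```

```bash
python3 - <<'E'
from h import *
psi=np.radians(-2.4); u=np.array([np.sin(psi),-np.cos(psi),0])
def p(): s=get_state(); print(round(s["time"],2),s["tcp_pos"].round(4),s["contact_force"].round(2),s["wrist_torque"].round(2),round(s["width"],4),s["gripper_force"]); return s
s=p(); p0=np.array(s["tcp_pos"]); np.save("pics/p0.npy",p0)
ims=[wrist()[0]]
for k in (.015,.027,.030):
    ctrl.movel(p0+k*u,down(psi),.05);ctrl.pause(.2);s=p(); print("pulled",(s["tcp_pos"]-p0)@u)
ims.append(wrist()[0])
cv2.imwrite("pics/w8.png",np.hstack([cv2.resize(i[150:290,190:330],(400,400),interpolation=cv2.INTER_CUBIC) for i in ims]))
np.save("pics/w8.npy",ims[1])
E
```

```text
23.67 [ 0.5223 -0.1478  0.0187] [1.26 0.14 4.82] [ 0.08  0.1  -0.01] 0.0158 68.22039842605591
24.37 [ 0.5217 -0.1615  0.0187] [-0.01  5.16  5.02] [ 1.04  0.14 -0.01] 0.0156 68.2446026802063
pulled 0.013699433382855179
24.96 [ 0.5213 -0.1728  0.0187] [-0.46  6.88  5.76] [ 1.28  0.08 -0.06] 0.0161 68.31052422523499
pulled 0.024997182430403487
25.41 [ 0.5211 -0.1756  0.0187] [-0.54  6.83  5.55] [ 1.46  0.06 -0.06] 0.016 68.54221701622009
pulled 0.02781897531613664
```

View pics/w8.png

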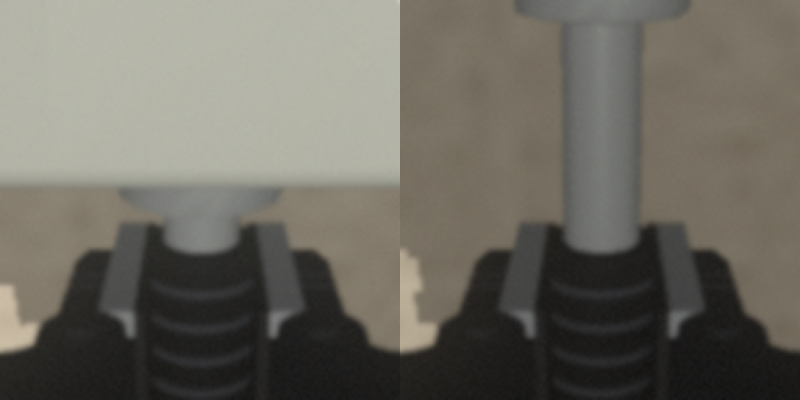

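```bash
python3 - <<'E'
from h import *
psi=np.radians(-2.4); u=np.array([np.sin(psi),-np.cos(psi),0]); p0=np.load("pics/p0.npy")
prof=lambda im:cv2.cvtColor(im,cv2.COLOR_BGR2GRAY)[140:185,257:264].mean(1).astype(int)
print("before",prof(np.load("pics/w8.npy")))
k=.032
for i in range(3):
    ctrl.movel(p0+k*u,down(psi),.03);ctrl.pause(.5);s=get_state(); g=(s["tcp_pos"]-p0)@u
    print(round(s["time"],2),"cmd",k,"pulled",g,s["contact_force"].round(2),s["width"]); im=wrist()[0]; print(prof(im))
    if abs(g-.030)<.0002: break
    k+=.030-g
np.save("pics/w9.npy",im)
E
```

```text
before [133 124 117 117 121 125 127 126 125 125 124 123 121 120 120 118 116 116
 117 121 124 124 124 123 123 123 123 123 122 122 122 122 122 122 122 122
 122 121 122 121 121 121 121 121 121]
26.21 cmd 0.032 pulled 0.029676930627220176 [-0.17  8.4   6.52] 0.016219443420882627
[125 127 127 126 125 124 123 122 122 120 119 116 105  91  97 115 124 124
 124 124 124 124 123 123 123 124 123 123 122 123 123 123 123 121 122 122
 122 122 122 122 121 121 121 121 121]
27.01 cmd 0.032323069372779824 pulled 0.02996534611673401 [-0.63  7.01  6.03] 0.015913904708729776
[127 127 126 126 125 124 122 121 121 119 117 108  89  77  94 115 123 125
 124 124 123 124 123 123 123 123 123 123 122 123 122 123 122 122 122 121
 122 122 122 122 122 121 121 121 121]
```

```bash
python3 - <<'E'
from h import *
psi=np.radians(-2.4); u=np.array([np.sin(psi),-np.cos(psi),0]); p0=np.load("pics/p0.npy")
ctrl.pause(.5); s=get_state(); print(s["time"],(s["tcp_pos"]-p0)@u,s["gripper_force"])
print(ticket.close_job())
E
```

```text
27.5583 0.02993604601528037 68.54531407356262
the job is handed in; nothing more can be done
None
```

The job was handed in at 27.6 s: the cuvette is seated in the well with its frosted sides left and right, the lid was shut before the shutter was touched, and the gripper is holding the knob at 29.9 mm out with the ring line showing at the bush face.

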